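# Point out the next sample bottle and its vial, then log it

## Robot

A 6-joint arm with a two-finger parallel gripper is mounted at the origin on the work surface. World frame = base frame: x ahead of the robot, y to its left, z up, the work surface at z = 0. Lengths are in m, angles in rad, forces in N, time in s.
With the tool pointing down it reaches from about 0.325 to 0.9 m from the base axis. Payload 6.1 kg.
Tool frame: the origin (TCP) lies midway between the tips of the shut fingers; the grasp point (between the pads) lies 19 mm behind it (manip.grip_point_offset is the distance from the TCP to the grasp point, in m); z points along the fingers, y is the line along which they close (so a half turn about z gives the same grasp; the last joint's range is limited). The gripper opens to 85 mm and grips with 20 to 120 N. Pads are 22 mm wide; open, the fingers measure 114 mm over their backs; the gripper's body (76 mm by 85 mm) begins 54 mm behind the grasp point. The pads swing forward as they close: fully open they stand 13 mm farther back than shut.
Start: joints at [-1.237, 0.22, 1.526, -0, 1.395, -0.126], TCP at [0.277, -0.56, 0.231] pointing down, gripper open.
Joint ranges: [-2.98, 2.98], [-0.91, 2.08], [0.09, 2.57], [-1.24, 4.39], [0.2, 2.65], [-2.68, 2.68]. Speed limits (rad/s): [2.57, 2.57, 3.01, 3.14, 3.14, 3.14].

## Interface

Orientations are given as a unit quaternion [x, y, z, w].
In Python, from station import manip, cams, sign_off gives the robot as it stands. The module is installed in compiled form; this text tells all that it offers.
- The arm moves only by the shell command python3 -m handwheel 'ROWS'. ROWS is JSON, a list of rows, each a list of 5 numbers: the finger opening in m, from 0 to 0.0854, then the shift along the tool's x, y, z in m, then the turn about the tool's z in rad. In form: [[jaw, dx, dy, dz, roll], ...]. A call has 1 to 20 rows; each row shifts and turns the commanded pose from where the row before left it, along the tool's axes as they then stand; what a row does not reach is not made up. A row lasts 1/10 s, in which the tool goes at most 50 mm and 8.59 degrees, less where a joint would pass 70% of its speed; a pose out of reach is approached as far as the arm can. A call is refused whole if a number of a shift passes 0.05 or a number of a turn 0.15, either way. A call with a gripper value outside its range is refused whole. The fingers move at their own pace and stop on an object; the grip force is fixed at half the most. Time passes only in rows, so rows that do not move let the fingers close. It gives the time, the measured TCP pose, the force, the opening and the grip force at its end, in the units of the state.
- manip.get_state(): the state, without advancing time (a new reading comes with each control period).
- cams.get_image(name): name is "scene" or "top" or "wrist"; returns a dict with "color" (400x640x3 uint8, blue, green, red), "fx", "fy", "cx", "cy" (pixels), "distortion" ([k1, k2, p1, p2, k3] as OpenCV has them; the pictures are not rectified), "extrinsics" (4x4, takes a point from camera to world coordinates). Camera axes: x right, y down, z forward; pixel columns grow to the right and rows downward; lengths in m; the calibration is good to about 2 mm. A picture is of the moment at which its call begins. There is no depth.
- sign_off(): hands the job in; it is judged then, once.
The state is a dict: "time_s": time; "q": joint angles; "dq": joint speeds; "effort": joint torques, N m; "ee_pos": TCP position; "orientation": TCP orientation; "contact_force": force on the tool from outside, world axes, zero at the start; "torque": the same for the moment, N m; "opening": finger opening in m; "grip_force": force on a finger pad.
Only numpy, scipy, OpenCV 4.12 (cv2) and the standard library are available. Lean on these libraries where they do the work, as an engineer would, in place of code of your own. Each camera call takes 0.05 s, during which the arm holds its last target. There are 200 camera calls.

## Task

Show the overhead bench camera which sample is next: point down at the cap of the red-capped bottle with the fingertips about 2 cm above it and keep still there for 2 seconds, then do the same over the red-capped vial in the blue rack, and then press the green button down and let it up again to log the pair, ending clear of it. Touch no bottle, vial or rack at all, and do not bring the fingertips down low over any other cap: cross the bottles and vials at least 8 cm above them.

Things in the scene. Friction and masses are not known exactly. Their poses are not given: they have to be found in the camera images.
- red_bottle_cap (a point): Red-capped sample bottle: clear glass, 56 mm wide body, narrow neck, dark grey-brown soil at the bottom, a red disc (30 mm wide) on top; 112 mm tall, stands loose on the bench. The point is the centre of the top face of its cap, z up. The one to point at.
- red_vial_cap (a point): Red-capped vial: clear glass, 27 mm wide, with a red cap (28 mm wide, 14 mm high); 70 mm tall, stands loose in a place of the blue rack, cap top 78 mm above the bench. The point is the centre of the top face of its cap, z up. The one to point at.
- black_bottle_cap (a point): Black-capped sample bottle: clear glass, 56 mm wide body, narrow neck, dark grey-brown soil at the bottom, a black disc (30 mm wide) on top; 112 mm tall, stands loose on the bench. The point is the centre of the top face of its cap, z up. Leave alone.
- black_vial_cap (a point): Black-capped vial: clear glass, 27 mm wide, with a black cap (28 mm wide, 14 mm high); 70 mm tall, stands loose in a place of the blue rack, cap top 78 mm above the bench. The point is the centre of the top face of its cap, z up. Leave alone.
- yellow_bottle_cap (a point): Yellow-capped sample bottle: clear glass, 56 mm wide body, narrow neck, dark grey-brown soil at the bottom, a yellow disc (30 mm wide) on top; 112 mm tall, stands loose on the bench. The point is the centre of the top face of its cap, z up. Leave alone.
- yellow_vial_cap (a point): Yellow-capped vial: clear glass, 27 mm wide, with a yellow cap (28 mm wide, 14 mm high); 70 mm tall, stands loose in a place of the blue rack, cap top 78 mm above the bench. The point is the centre of the top face of its cap, z up. Leave alone.
- rack: Blue plastic vial rack, 70 x 180 mm and 44 mm high, fixed to the bench; three places in a row along its own y, 55 mm apart, a vial in each. Origin: centre of its underside. Leave alone.
- log_button_top (a point): Centre of the top of the green push button (34 mm wide) in its black housing, on a grey box 90 x 90 x 45 mm fixed to the bench. Pressed straight down.
- log_button (a joint): Travel of the green button in m: 0 is up, 0.006 is fully down; a spring of 4.5 N at full travel brings it back up. It counts as pressed beyond 0.004.
Mind the look-alikes: they are no part of the job. Leave any orange or purple look-alike of the part that bears black_vial_cap alone. What is shaped like the part that bears yellow_vial_cap but pink is not meant.

How it is judged:
By the outcome, as a careful person would: the job done as asked, in the order asked, and still so for the second after the job is handed in, with the robot touching nothing.
It also fails if it takes over 54 s, if anything falls off the work surface, if the arm or the gripper's body presses on something with over 40 N, if the wrist force passes 120 N, or if a joint passes its speed limit or range.

## Working session

There is one attempt and no reset: what is moved stays moved. The work goes in short steps, Python scripts to look and compute and a shell command to move; the robot and the scene stay as the last step left them, time stands still between calls to the robot, and variables do not carry over. Pictures are saved under pics/ and viewed, at most 10 in all, crops included, and the job is handed in when it is done.

```bash
mkdir -p pics
python3 - <<'E'
from station import manip,cams
import cv2,numpy as np
s=manip.get_state();print(s['time_s'],s['ee_pos'],s['orientation'],s['opening'])
for n in("top","scene"):
    d=cams.get_image(n);cv2.imwrite(f"pics/{n}0.png",d["color"]);print(n,d["fx"],d["cx"],d["cy"],d["distortion"],np.round(d["extrinsics"],3).tolist())
E
```

```text
0.0 [ 0.27716185 -0.55951391  0.23019545] [ 9.73685582e-01  2.27893515e-01 -9.48009965e-05 -9.61768468e-04] 0.08521151820811443
top 397.96069395463763 326.53346560086226 195.34903259891865 [-0.02262025  0.          0.          0.          0.        ] [[-0.01, -0.988, 0.153, 0.449], [-1.0, 0.006, -0.027, 0.028], [0.026, -0.153, -0.988, 0.9], [0.0, 0.0, 0.0, 1.0]]
scene 394.9299376236918 319.1800490202439 197.2892579506686 [-0.06005144  0.          0.          0.          0.        ] [[0.86, 0.311, -0.405, 0.909], [0.51, -0.506, 0.695, -0.535], [0.011, -0.804, -0.594, 0.6], [0.0, 0.0, 0.0, 1.0]]
```

View pics/top0.png

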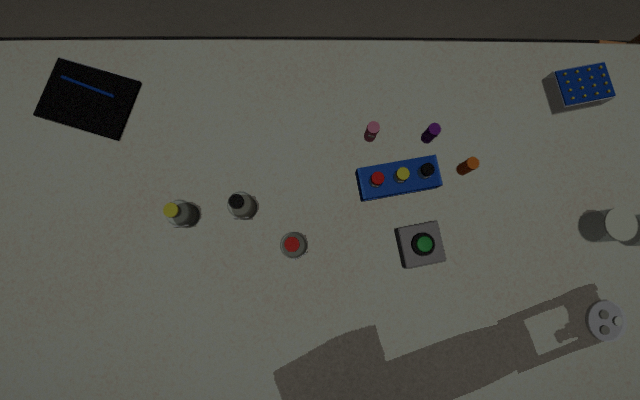

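View pics/scene0.png

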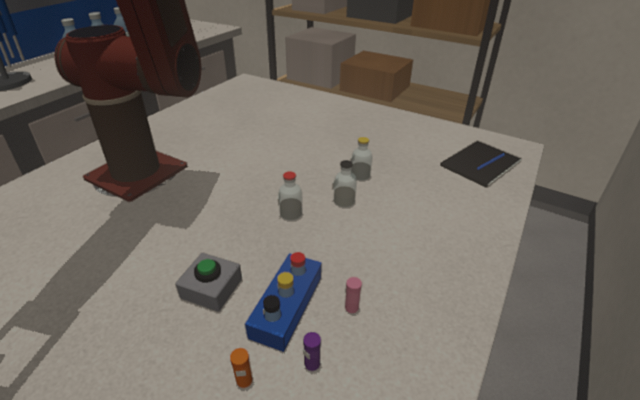

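The top view shows the red bottle cap at about (292,244), the red vial cap at (378,179) and the button at (424,244). In the scene view they are at (290,177), (298,259) and (207,267).

```bash
cat > h.py <<'E'
from station import manip,cams
import cv2,numpy as np
def blob(im,uv,col,r=14):
    u,v=uv;p=im[v-r:v+r,u-r:u+r].astype(int);b,g,rr=p[...,0],p[...,1],p[...,2]
    m=(rr>1.8*np.maximum(g,b))&(rr>60) if col=='r' else (g>1.4*np.maximum(rr,b))&(g>50)
    y,x=np.nonzero(m);return np.array([u-r+x.mean(),v-r+y.mean()]),len(x),(x.min()+u-r,x.max()+u-r,y.min()+v-r,y.max()+v-r)
def ray(d,p):
    K=np.array([[d['fx'],0,d['cx']],[0,d['fy'],d['cy']],[0,0,1]])
    q=cv2.undistortPoints(np.array([[p]],float),K,np.array(d['distortion']))[0,0]
    E=np.array(d['extrinsics']);return E[:3,3],E[:3,:3]@np.r_[q,1]
def atz(d,p,z):
    o,r=ray(d,p);return o+r*(z-o[2])/r[2]
def tri(rs):
    A=np.zeros((3,3));b=np.zeros(3)
    for o,r in rs:
        r=r/np.linalg.norm(r);P=np.eye(3)-np.outer(r,r);A+=P;b+=P@o
    return np.linalg.solve(A,b)
E
python3 - <<'E'
from h import *
t=cams.get_image('top');s=cams.get_image('scene')
for n,a,b,c,z in(('bottle',(292,244),(290,177),'r',.112),('vial',(378,179),(298,259),'r',.078),('button',(424,244),(207,267),'g',.06)):
    A=blob(t['color'],a,c);B=blob(s['color'],b,c)
    print(n,A,B,'\n tri',tri([ray(t,A[0]),ray(s,B[0])]).round(4),'top@z',atz(t,A[0],z).round(4),'scene@z',atz(s,B[0],z).round(4))
for n,p,z in(('yv',(403,174),.078),('bv',(428,170),.078),('bb',(236,201),.112),('yb',(171,210),.112)): print(n,atz(t,p,z).round(3))
ims=[cv2.resize(t['color'][130:270,150:450],None,fx=2.6,fy=2.6,interpolation=cv2.INTER_CUBIC)]
cv2.imwrite('pics/c1.png',cv2.convertScaleAbs(ims[0],alpha=1.6))
cv2.imwrite('pics/c2.png',cv2.convertScaleAbs(cv2.resize(s['color'][160:320,165:325],None,fx=3.7,fy=3.7,interpolation=cv2.INTER_CUBIC),alpha=1.4))
E
```

```text
bottle (array([291.27374302, 243.80446927]), 179, (np.int64(284), np.int64(298), np.int64(237), np.int64(251))) (array([289.08450704, 175.16901408]), 71, (np.int64(284), np.int64(294), np.int64(172), np.int64(179))) 
 tri [0.4739 0.0762 0.1096] top@z [0.4746 0.0766 0.112 ] scene@z [0.4754 0.0725 0.112 ]
vial (array([377.42276423, 177.54471545]), 123, (np.int64(372), np.int64(383), np.int64(172), np.int64(184))) (array([297.44848485, 258.98787879]), 165, (np.int64(291), np.int64(304), np.int64(252), np.int64(266))) 
 tri [ 0.6135 -0.1039  0.0722] top@z [ 0.6132 -0.1024  0.078 ] scene@z [ 0.6161 -0.1094  0.078 ]
button (array([424.28888889, 243.69444444]), 180, (np.int64(417), np.int64(432), np.int64(237), np.int64(251))) (array([206.08898305, 266.61440678]), 236, (np.int64(197), np.int64(215), np.int64(259), np.int64(274))) 
 tri [ 0.4734 -0.2008  0.0613] top@z [ 0.4739 -0.2007  0.06  ] scene@z [ 0.4718 -0.2004  0.06  ]
yv [ 0.621 -0.157  0.078]
bv [ 0.629 -0.211  0.078]
bb [0.56  0.187 0.112]
yb [0.543 0.315 0.112]
```

View pics/c1.png

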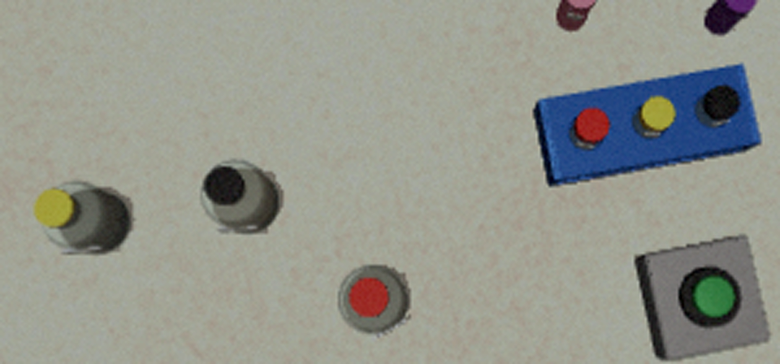

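View pics/c2.png

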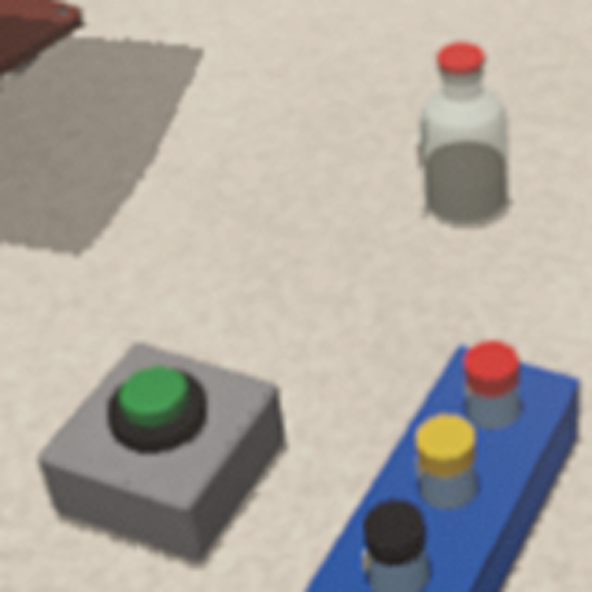

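```bash
python3 -m handwheel '[[0,0.012,-0.013,0,0],[0,0.0255,-0.027,0,0],[0,0.0255,-0.027,0,0],[0,0.0255,-0.027,0,0],[0,0.0255,-0.027,0,0],[0,0.0255,-0.027,0,0],[0,0.0255,-0.027,0,0],[0,0.0255,-0.027,0,0],[0,0.0255,-0.027,0,0],[0,0.0255,-0.027,0,0],[0,0.0255,-0.027,0,0],[0,0.0255,-0.027,0,0],[0,0.0255,-0.027,0,0],[0,0.0255,-0.027,0,0],[0,0.0255,-0.027,0,0],[0,0.0255,-0.027,0,0],[0,0.0255,-0.027,0,0],[0,0.0255,-0.027,0,0],[0,0.013,-0.012,0,0],[0,0,0,0,0]]'
cat > go.py <<'E'
import sys;from h import *;from scipy.spatial.transform import Rotation as R
s=manip.get_state();d=R.from_quat(s['orientation']).inv().apply(np.array(eval(sys.argv[1]))-s['ee_pos'])
print(s['time_s'],s['ee_pos'].round(4),'tool delta',d.round(4),s['opening'])
E
python3 go.py '[.4745,.076,.132]'
python3 - <<'E'
from h import *
d=cams.get_image('wrist');cv2.imwrite('pics/w1.png',d['color'])
E
```

```text
time_s: 2.2
ee_pos: [0.4736, 0.0792, 0.2311]
orientation: [0.973, 0.23, -0.0, -0.0]
contact_force: [-0.2, -0.3, 0.2]
opening: 0.0002
grip_force: 0.0
2.2 [0.4736 0.0792 0.2311] tool delta [-0.0006  0.0033  0.0991] 0.00018808354823099095
```

View pics/w1.png

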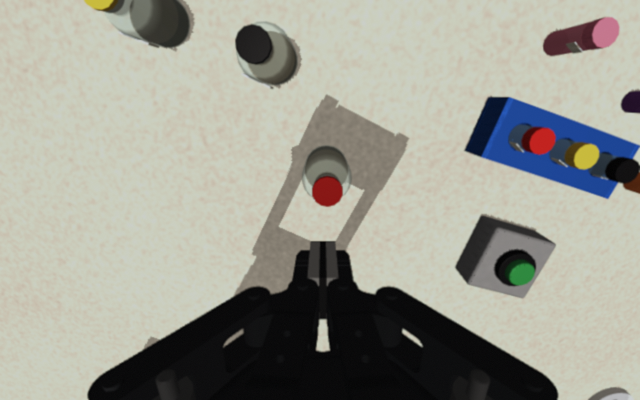

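The wrist view shows the shut fingers ahead of the red bottle cap at (327,191), with the vial cap at (541,140) and the button at (521,270). I'll cross-check the three positions from here.

```bash
python3 - <<'E'
from h import *
d=cams.get_image('wrist')
for p,c,z in(((327,191),'r',.112),((541,140),'r',.078),((521,270),'g',.062)):
    b=blob(d['color'],p,c,22);print(b[0].round(1),b[1],atz(d,b[0],z).round(4))
E
python3 go.py '[.4745,.076,.132]'
```

```text
[325.8 189.6] 708 [0.4758 0.076  0.112 ]
[538.  138.8] 686 [ 0.6132 -0.1002  0.078 ]
[520.5 272.4] 482 [ 0.4741 -0.2034  0.062 ]
2.3 [0.4731 0.0771 0.231 ] tool delta [0.0008 0.0016 0.099 ] 6.0216755700239636e-05
```

```bash
python3 -m handwheel '[[0,0.001,0.001,0.012,0],[0,0,0,0.02,0],[0,0,0,0.02,0],[0,0,0,0.02,0],[0,0,0,0.015,0],[0,0,0,0.008,0],[0,0,0,0.004,0],[0,0,0,0,0],[0,0,0,0,0],[0,0,0,0,0]]'
python3 go.py '[.475,.076,.132]'
python3 - <<'E'
from h import *
a=cams.get_image('scene')['color'][110:240,215:375];b=cams.get_image('top')['color'][180:310,212:372]
cv2.imwrite('pics/p1.png',cv2.convertScaleAbs(np.hstack([cv2.resize(x,(400,325),interpolation=cv2.INTER_CUBIC) for x in(a,b)]),alpha=1.4))
E
```

```text
time_s: 3.3
ee_pos: [0.4755, 0.0766, 0.1332]
orientation: [0.974, 0.228, 0.001, 0.0]
contact_force: [-0.4, -0.1, 0.3]
opening: 0.0002
grip_force: 0.0
3.3 [0.4755 0.0766 0.1332] tool delta [-0.0007  0.0003  0.0012] 0.00019133638154960497
```

View pics/p1.png

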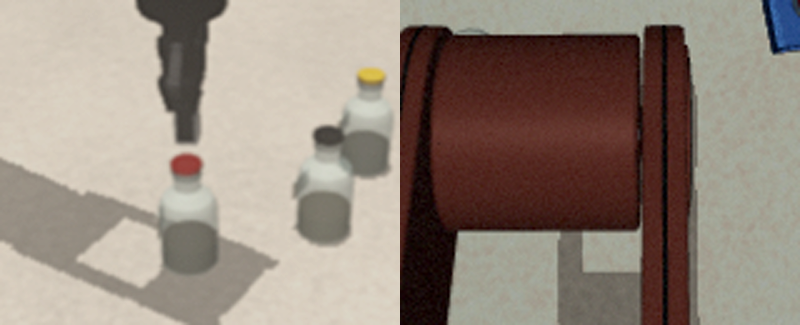

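The scene view shows the fingertips centred over the red cap, about 2 cm up. I'll hold there.

```bash
python3 -m handwheel '[[0,0,0,0,0],[0,0,0,0,0],[0,0,0,0,0],[0,0,0,0,0],[0,0,0,0,0],[0,0,0,0,0],[0,0,0,0,0],[0,0,0,0,0],[0,0,0,0,0],[0,0,0,0,0],[0,0,0,0,0],[0,0,0,0,0],[0,0,0,0,0],[0,0,0,0,0],[0,0,0,0,0],[0,0,0,0,0],[0,0,0,0,0],[0,0,0,0,0],[0,0,0,0,0],[0,0,0,0,0]]'
python3 -m handwheel '[[0,0,0,0,0],[0,0,0,0,0],[0,0,0,0,0],[0,0,0,0,0],[0,0,0,0,0],[0,0,0,-0.01,0],[0,0,0,-0.03,0],[0,0,0,-0.03,0],[0,0,0,-0.03,0],[0,0.003,0.014,0,0],[0,0.006,0.03,0,0],[0,0.006,0.03,0,0],[0,0.006,0.03,0,0],[0,0.006,0.03,0,0],[0,0.006,0.03,0,0],[0,0.006,0.03,0,0],[0,0.006,0.026,0,0],[0,0,0,0,0],[0,0,0,0,0],[0,0,0,0,0]]'
python3 - <<'E'
from h import *
d=cams.get_image('wrist');cv2.imwrite('pics/w2.png',d['color'])
E
python3 go.py '[.613,-.101,.098]'
```

```text
time_s: 5.4
ee_pos: [0.4748, 0.0767, 0.1323]
orientation: [0.974, 0.228, 0.0, 0.0]
contact_force: [0.2, 0.1, 0.7]
opening: -0.0002
grip_force: 0.0
time_s: 7.4
ee_pos: [0.6121, -0.0999, 0.232]
orientation: [0.974, 0.228, -0.0, -0.0]
contact_force: [0.1, -0.2, 0.2]
opening: 0.0001
grip_force: 0.0
7.45 [ 0.6122 -0.0997  0.2322] tool delta [0.0002 0.0016 0.1342] 6.523819786506304e-05
```

View pics/w2.png

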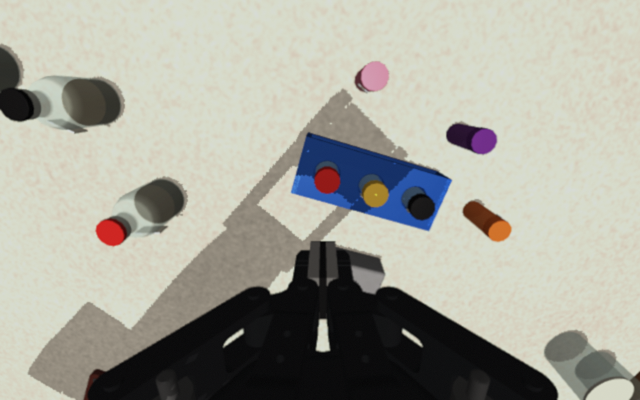

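The wrist view shows the red vial cap at (327,181), ahead of the fingertips, with yellow (375,194) and black (421,206) to the right of it.

```bash
python3 - <<'E'
from h import *
d=cams.get_image('wrist')
b=blob(d['color'],(327,181),'r',20);print(b[0],b[1],atz(d,b[0],.078).round(4))
E
python3 -m handwheel '[[0,0,0.001,0.012,0],[0,0,0,0.022,0],[0,0,0,0.022,0],[0,0,0,0.022,0],[0,0,0,0.022,0],[0,0,0,0.014,0],[0,0,0,0.006,0],[0,0,0,0,0],[0,0,0,0,0]]'
python3 go.py '[.613,-.101,.098]'
```

```text
[326.9544592  179.67931689] 527 [ 0.6155 -0.1029  0.078 ]
time_s: 8.4
ee_pos: [0.6139, -0.1015, 0.1133]
orientation: [0.974, 0.228, 0.001, 0.0]
contact_force: [-0.7, 0.6, 0.9]
opening: 0.0002
grip_force: 0.0
8.4 [ 0.6139 -0.1015  0.1133] tool delta [-0.0006 -0.0008  0.0153] 0.0001629741114254463
```

```bash
python3 -m handwheel '[[0,0,0,0.008,0],[0,0,0,0.005,0],[0,0,0,0.002,0],[0,0,0,0,0],[0,0,0,0,0]]'
python3 go.py '[.614,-.102,.098]'
python3 - <<'E'
from h import *
a=cams.get_image('scene')['color'][170:350,200:370]
cv2.imwrite('pics/p2.png',cv2.convertScaleAbs(cv2.resize(a,None,fx=3,fy=3,interpolation=cv2.INTER_CUBIC),alpha=1.4))
E
```

```text
time_s: 8.9
ee_pos: [0.6132, -0.1015, 0.0973]
orientation: [0.974, 0.228, 0.0, 0.0]
contact_force: [-1.2, -0.2, -0.6]
opening: 0.0
grip_force: 0.0
8.9 [ 0.6132 -0.1015  0.0973] tool delta [ 0.0004  0.0008 -0.0007] 2.682098393034036e-05
```

View pics/p2.png

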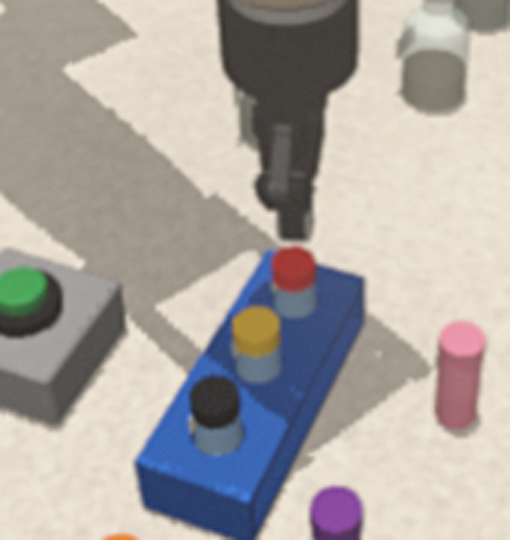

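The fingertips stand over the red vial cap with a gap of about 2 cm. I'll hold there, then lift and go over to the button.

```bash
python3 -m handwheel '[[0,0,0,0,0],[0,0,0,0,0],[0,0,0,0,0],[0,0,0,0,0],[0,0,0,0,0],[0,0,0,0,0],[0,0,0,0,0],[0,0,0,0,0],[0,0,0,0,0],[0,0,0,0,0],[0,0,0,0,0],[0,0,0,0,0],[0,0,0,0,0],[0,0,0,0,0],[0,0,0,0,0],[0,0,0,0,0],[0,0,0,0,0],[0,0,0,0,0],[0,0,0,0,0],[0,0,0,0,0]]'
python3 -m handwheel '[[0,0,0,0,0],[0,0,0,0,0],[0,0,0,0,0],[0,0,0,0,0],[0,0,0,0,0],[0,0,0,-0.015,0],[0,0,0,-0.03,0],[0,0,0,-0.03,0],[0,0,0,-0.03,0],[0,0,0,-0.02,0],[0,0,0,0,0],[0,-0.02,0.003,0,0],[0,-0.03,0.005,0,0],[0,-0.03,0.005,0,0],[0,-0.03,0.005,0,0],[0,-0.03,0.005,0,0],[0,-0.029,0.005,0,0],[0,0,0,0,0],[0,0,0,0,0],[0,0,0,0,0]]'
python3 -m handwheel '[[0,0,0,0.015,0],[0,0,0,0.03,0],[0,0,0,0.03,0],[0,0,0,0.03,0],[0,0,0,0.02,0],[0,0,0,0.01,0],[0,0,0,0,0],[0,0,0,0,0],[0,0,0,0,0]]'
python3 go.py '[.474,-.2015,.062]'
python3 - <<'E'
from h import *
a=cams.get_image('scene')['color'][200:320,145:275]
cv2.imwrite('pics/p3.png',cv2.convertScaleAbs(cv2.resize(a,None,fx=4,fy=4,interpolation=cv2.INTER_CUBIC),alpha=1.4))
E
```

```text
time_s: 10.95
ee_pos: [0.6132, -0.1014, 0.0973]
orientation: [0.974, 0.228, -0.0, -0.0]
contact_force: [-0.3, 0.0, 1.7]
opening: -0.0001
grip_force: 0.0
time_s: 12.95
ee_pos: [0.4746, -0.2011, 0.2221]
orientation: [0.974, 0.228, 0.0, -0.0]
contact_force: [-0.6, 0.1, -0.2]
opening: 0.0001
grip_force: 0.0
time_s: 13.85
ee_pos: [0.4752, -0.202, 0.0886]
orientation: [0.974, 0.228, 0.001, 0.001]
contact_force: [-0.8, -0.5, 0.1]
opening: 0.0005
grip_force: 0.0
13.85 [ 0.4752 -0.202   0.0886] tool delta [-0.0009 -0.001   0.0266] 0.0005001966977702443
```

View pics/p3.png

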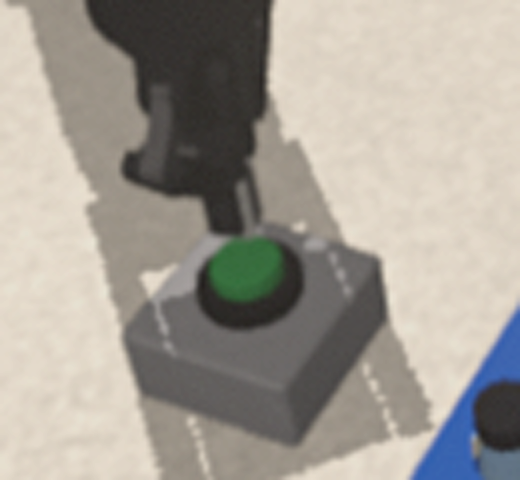

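The fingertips are centred above the green button, about 2.5 cm up. I'll go down in small steps and watch the force.

```bash
python3 -m handwheel '[[0,-0.001,-0.001,0.008,0],[0,0,0,0.008,0],[0,0,0,0.005,0],[0,0,0,0.002,0],[0,0,0,0,0],[0,0,0,0,0]]'
python3 -m handwheel '[[0,0,0,0.002,0],[0,0,0,0,0],[0,0,0,0,0]]'
python3 -m handwheel '[[0,0,0,0.002,0],[0,0,0,0,0],[0,0,0,0,0]]'
```

```text
time_s: 14.5
ee_pos: [0.4725, -0.2009, 0.0643]
orientation: [0.974, 0.228, -0.0, -0.0]
contact_force: [-0.7, 1.2, 2.3]
opening: -0.0002
grip_force: 1.3
time_s: 14.8
ee_pos: [0.4729, -0.2011, 0.0625]
orientation: [0.974, 0.228, 0.0, 0.0]
contact_force: [-2.0, 1.0, 3.1]
opening: -0.0001
grip_force: 1.8
time_s: 15.1
ee_pos: [0.473, -0.2012, 0.061]
orientation: [0.974, 0.228, 0.0, 0.0]
contact_force: [-3.1, 3.0, 8.4]
opening: -0.0001
grip_force: 4.4
```

```bash
python3 -m handwheel '[[0,0,0,0.001,0],[0,0,0,0,0],[0,0,0,0,0]]'
python3 -m handwheel '[[0,0,0,-0.005,0],[0,0,0,-0.01,0],[0,0,0,-0.02,0],[0,0,0,-0.03,0],[0,0,0,-0.03,0],[0,0,0,-0.03,0],[0,0,0,-0.02,0],[0,0,0,0,0],[0,0,0,0,0],[0,0,0,0,0]]'
python3 - <<'E'
from h import *
x=cams.get_image('scene')['color'][100:400,150:450]
cv2.imwrite('pics/end.png',cv2.convertScaleAbs(cv2.resize(x,None,fx=2,fy=2),alpha=1.3))
E
```

```text
time_s: 15.4
ee_pos: [0.4731, -0.2012, 0.0608]
orientation: [0.974, 0.228, 0.0, 0.0]
contact_force: [-6.4, 3.2, 15.8]
opening: 0.0001
grip_force: 8.0
time_s: 16.4
ee_pos: [0.472, -0.2006, 0.2027]
orientation: [0.974, 0.228, -0.001, -0.001]
contact_force: [-0.4, -0.5, -0.3]
opening: 0.0003
grip_force: 0.0
```

View pics/end.png

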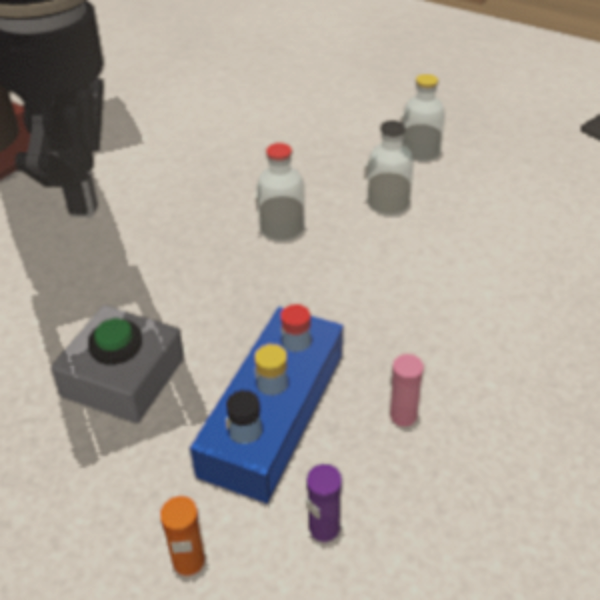

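The button bottomed out: the force rose to 16 N with no further travel. It has been let up, and the scene view shows nothing disturbed and the arm clear.

```bash
python3 -c "
from station import sign_off
print(sign_off())"
```

```text
the job is handed in; nothing more can be done
None
```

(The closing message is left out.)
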